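# Find the socket key left on and release it

## Task

One of the four push keys on the bench power box has been left latched down, so its socket is still switched on. With a fingertip tap each of the four keys lightly, from left to right as seen from the robot, to feel which one is down, so lightly that no key clicks in or out; then press the latched key down until it lets go and take the finger away, so that all four keys stand up. Only touch the keys: pick up and shift nothing else on the box or the table.

Things in the scene. Friction and masses are not known exactly. Their poses are not given: they have to be found in the camera images.
- power_box: Four-way bench power box, grey plastic, fixed on the table: 136 mm front to back, 310 mm wide, 60 mm high. Origin at the centre of its underside; x points away from the robot's side, y to the left, z up. Four identical square push keys in a row on top, 34 mm in front of the centre, at y +81, +27, -27, -81 mm; behind them four round sockets, one with a black charger standing 30 mm high in it.
- cap1: Cap of the left-hand end key: ivory, 30 x 30 mm, square to the box. Origin at the middle of its top face, 14 mm above the case (74 mm above the table) when the key is up; it goes straight down with the key.
- key1 (a joint): How far the left-hand end key is pressed, in m: 0 up, about 0.005 latched down, 0.010 fully down (stop). Spring: 2.5 N at the top, rising 0.4 N per mm (4.6 N latched, 6.5 N at the stop); the same for all four keys.
- cap2: Cap of the second key from the left: ivory, 30 x 30 mm, square to the box. Origin at the middle of its top face, 14 mm above the case (74 mm above the table) when the key is up; it goes straight down with the key.
- key2 (a joint): How far the second key from the left is pressed, in m: 0 up, about 0.005 latched down, 0.010 fully down (stop). A key that is up gives under the finger and springs back; it counts as clicked in (switched on by mistake) when pushed more than 7 mm.
- cap3: Cap of the third key from the left: ivory, 30 x 30 mm, square to the box. Origin at the middle of its top face, 14 mm above the case (74 mm above the table) when the key is up; it goes straight down with the key.
- key3 (a joint): How far the third key from the left is pressed, in m: 0 up, about 0.005 latched down, 0.010 fully down (stop). A latched key feels firm up to about 4.5 N; pressed on past 9 mm, best to the stop (8 to 10 N), and let go, it unlatches and rises fully.
- cap4: Cap of the right-hand end key: ivory, 30 x 30 mm, square to the box. Origin at the middle of its top face, 14 mm above the case (74 mm above the table) when the key is up; it goes straight down with the key.
- key4 (a joint): How far the right-hand end key is pressed, in m: 0 up, about 0.005 latched down, 0.010 fully down (stop). A tap of 1 to 3 N neither clicks in nor releases any key; a touch of 0.3 N or more counts as a tap.
- eyepiece_mid (a point): Microscope eyepiece, black and steel, 29 mm across, 36 mm high, standing loose on top of the box at its right-hand end. Point at its centre.
- slide_box_mid (a point): Loose wooden slide box, 77 x 98 x 32 mm, on the table in front of the box. Point at its centre.
- jar_mid (a point): Loose glass jar with black cap, 54 mm across, 75 mm high, on the table in front of the box. Point at its centre.
- petri_dish_mid (a point): Loose clear petri dish, 95 mm across, 18 mm high, on the table left of the box. Point at its centre.
- magnifier_mid (a point): Loose hand lens, 81 mm ring with a black handle, 172 mm long, 15 mm high, lying right of the box. Point near its middle, 40 mm from the lens centre.

How it is judged:
By the outcome, as a careful person would: the job done as asked, in the order asked, and still so for the second after the job is handed in, with the robot touching nothing.
It also fails if it takes over 58 s, if anything falls off the work surface, if the arm or the gripper's body presses on something with over 40 N, if the wrist force passes 120 N, or if a joint passes its speed limit or range.

## Robot

A 6-joint arm with a two-finger parallel gripper is mounted at the origin on the work surface. World frame = base frame: x ahead of the robot, y to its left, z up, the work surface at z = 0. Lengths are in m, angles in degrees, forces in N, time in s.
With the tool pointing down it reaches from about 0.3 to 0.75 m from the base axis. Payload 8.5 kg.
Tool frame: the origin (TCP) lies on the centre line of the jaws, within the pads' length; the fingertips stand 25 mm ahead of it and the grasp point (between the pads) lies 6 mm ahead of it; z points along the fingers, y is the line along which they close (so a half turn about z gives the same grasp; the last joint's range is limited). The gripper opens to 85 mm and grips with 20 to 120 N. Pads are 22 mm wide; open, the fingers measure 114 mm over their backs; the gripper's body (76 mm by 85 mm) begins 54 mm behind the grasp point. The pads swing forward as they close: fully open they stand 13 mm farther back than shut.
Start: joints at [-83.497, 21.807, 74.336, -0, 83.858, -12.336], TCP at [0.178, -0.521, 0.256] pointing down, gripper open.
Joint ranges: [-178.18, 178.18], [-50.72, 133.34], [12.68, 142.11], [-81.47, 261.47], [9.98, 163.14], [-165.26, 165.26]. Speed limits (degrees/s): [136.94, 136.94, 180, 180, 180, 180].

## Interface

Orientations are given as a 3x3 rotation matrix whose columns are the frame's x, y, z axes.
In Python, from rig import telemetry, optics, env gives the robot as it stands.
- The arm moves only by the tool send_rows, never from a script. Its argument "deltas" is a list that holds one entry, the list of rows, each a list of 7 numbers: the shift along the tool's x, y, z in m, then the turn, a rotation vector about the tool's x, y, z in rad, then the opening, from -1 (shut) to 1 (fully open), so that 0 is half open. In form: [[[x, y, z, ax, ay, az, grip], ...]]. A call has 1 to 12 rows; each row shifts and turns the commanded pose from where the row before left it, along the tool's axes as they then stand; what a row does not reach is not made up. A row lasts 1/8 s, in which the tool goes at most 62.5 mm and 10.7 degrees, less where a joint would pass 70% of its speed; a pose out of reach is approached as far as the arm can. A call is refused whole if a number of a shift passes 0.0625 or a number of a turn 0.188, either way. A call with a gripper value outside its range is refused whole. The fingers move at their own pace and stop on an object; "squeeze" is the grip in N (left out, the last holds). Time passes only in rows, so rows that do not move let the fingers close. It gives the time, the measured TCP pose, the force, the opening and the grip force at its end, in the units of the state.
- telemetry.observe(): the state, without advancing time (a new reading comes with each control period).
- optics.get_image(name): name is "scene" or "top"; returns a dict with "image" (384x512x3 uint8, red, green, blue), "range_z" (384x512 float32, m along the optical axis (not along the pixel's ray), 0 where there is no reading), "K" (3x3 intrinsics, pixels), "k1" (the pictures are not rectified: a ray, as slopes to the right and down, at radius r is drawn at 1 + k1 r^2 times it, then the intrinsics apply), "rvec" (rotation vector, rad) and "tvec" (3), from world to camera coordinates, as OpenCV has them. Camera axes: x right, y down, z forward; pixel columns grow to the right and rows downward; lengths in m; the calibration is good to about 2 mm. A picture is of the moment at which its call begins.
- env.close_job(): hands the job in; it is judged then, once.
The state is a dict: "time_s": time; "q": joint angles; "qvel": joint speeds; "joint_efforts": joint torques, N m; "position": TCP position; "tool_rot": TCP orientation; "ft_force": force on the tool from outside, world axes, zero at the start; "wrist_torque": the same for the moment, N m; "grip_width": finger opening in m; "gripper_force": force on a finger pad.
Only numpy, scipy, OpenCV 4.12 (cv2) and the standard library are available. Lean on these libraries where they do the work, as an engineer would, in place of code of your own. Each camera call takes 0.05 s, during which the arm holds its last target. There are 200 camera calls.

## Working session

There is one attempt and no reset: what is moved stays moved. The work goes in short steps, Python scripts to look and compute and a tool call to move; the robot and the scene stay as the last step left them, time stands still between calls to the robot, and variables do not carry over. Pictures are saved under pics/ and viewed, at most 10 in all, crops included, and the job is handed in when it is done.

Besides the shell and the picture viewer there is one more tool, called after "Request:" as a command line: name --argument value ..., lists and objects as JSON in quotes. send_rows: Moves the arm, as the interface text tells. Its arguments: {"type":"object","properties":{"deltas":{"type":"array"},"squeeze":{"type":"number"}},"required":["deltas"]}

```bash
mkdir -p pics; cat > h.py <<'E'
import numpy as np, cv2
from rig import telemetry, optics, env
def ray(im,uv):
    K=im["K"]; p=(np.asarray(uv,float).reshape(-1,2)-[K[0,2],K[1,2]])/[K[0,0],K[1,1]]
    s=p.copy()
    for _ in range(20): s=p/(1+im["k1"]*(s**2).sum(1,keepdims=True))
    R=cv2.Rodrigues(np.asarray(im["rvec"],float))[0]; t=np.asarray(im["tvec"],float).ravel()
    d=np.c_[s,np.ones(len(s))]@R
    return -R.T@t, d
def onz(im,uv,z):
    o,d=ray(im,uv); return o+d*((z-o[2])/d[:,2])[:,None]
def cloud(im):
    h,w=im["range_z"].shape; v,u=np.mgrid[:h,:w]
    o,d=ray(im,np.c_[u.ravel(),v.ravel()]); 
    return (o+d*im["range_z"].reshape(-1,1)).reshape(h,w,3)
E
python3 - <<'E'
from h import *
a=[]
for n in("scene","top"):
    im=optics.get_image(n); cv2.imwrite(f"pics/{n}0.png",im["image"][:,:,::-1])
    np.save(n+".npy",im,allow_pickle=True); print(n,im["K"].tolist(),im["k1"],ray(im,[[256,192]]))
s=telemetry.observe(); print({k:np.round(s[k],3).tolist() for k in s})
E
```

```text
scene [[382.7368162665862, 0.0, 252.11007464199741], [0.0, 382.7368162665862, 190.1514253995815], [0.0, 0.0, 1.0]] -0.006122471146706168 (array([ 1.03178022, -0.59836867,  0.66798656]), array([[-0.47993754,  0.65109149, -0.58810412]]))
top [[450.795978813417, 0.0, 260.76506702722935], [0.0, 450.795978813417, 183.28741505379156], [0.0, 0.0, 1.0]] -0.125827460565153 (array([0.39842679, 0.05227493, 1.19379841]), array([[ 0.08147593, -0.01884874, -0.99674055]]))
{'time_s': 0.1, 'q': [-83.498, 21.837, 74.378, 0.0, 83.86, -12.336], 'qvel': [0.054, -0.106, -0.206, -0.062, -0.027, 0.011], 'joint_efforts': [0.005, -44.922, -23.166, -0.0, 0.004, 0.0], 'position': [0.178, -0.52, 0.256], 'tool_rot': [[0.946, 0.323, -0.0], [0.323, -0.946, 0.001], [0.0, -0.001, -1.0]], 'ft_force': [0.133, 1.104, -0.028], 'wrist_torque': [0.011, -0.006, 0.05], 'gripper_force': 0.0, 'grip_width': 0.085}
```

View pics/top0.png

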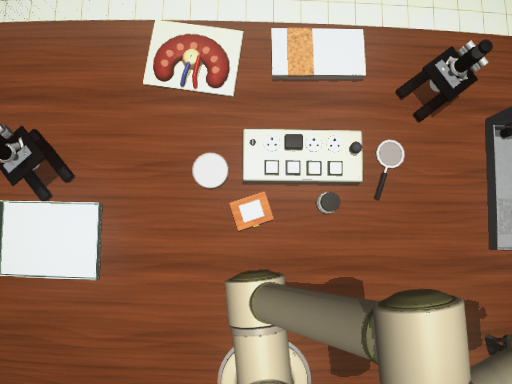

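View pics/scene0.png

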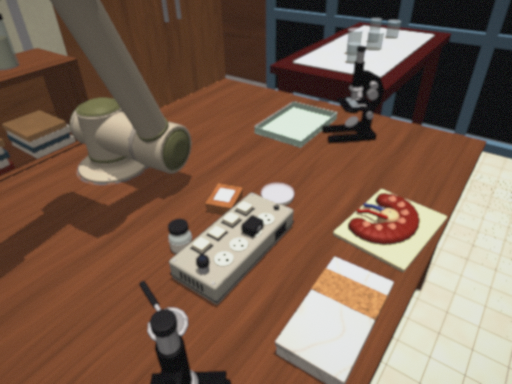

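The top view shows the box at about (243–362, 128–184). The keys are at (271,168), (293,168), (314,168) and (335,168), with the charger at (293,142) and the eyepiece at (355,147). In front are the jar at (328,203) and the slide box at (251,211). The scene view agrees.

```bash
python3 - <<'E'
from h import *
im=np.load("top.npy",allow_pickle=True).item()
C=cloud(im)
# box top by range height
m=((C[:,:,2]>0.045)&(C[:,:,2]<0.085)).astype(np.uint8); m[:120]=0;m[190:]=0;m[:,:236]=0;m[:,368:]=0
m=cv2.morphologyEx(m,cv2.MORPH_CLOSE,np.ones((7,7)))
m=cv2.morphologyEx(m,cv2.MORPH_OPEN,np.ones((7,7)))
c=max(cv2.findContours(m,0,1)[0],key=cv2.contourArea)
P=onz(im,c.reshape(-1,2),0.06); r=cv2.minAreaRect((P[:,:2]*1000).astype(np.float32)); print("depth rect",r)
g=cv2.cvtColor(im["image"],cv2.COLOR_RGB2HSV)
b=((g[:,:,1]<70)&(g[:,:,2]>110)).astype(np.uint8); b[:120]=0;b[190:]=0;b[:,:236]=0;b[:,368:]=0
b=cv2.morphologyEx(b,cv2.MORPH_CLOSE,np.ones((7,7)));b=cv2.morphologyEx(b,cv2.MORPH_OPEN,np.ones((7,7)))
c=max(cv2.findContours(b,0,1)[0],key=cv2.contourArea)
P=onz(im,c.reshape(-1,2),0.06); r=cv2.minAreaRect((P[:,:2]*1000).astype(np.float32)); print("col rect",r)
# dark rims of keys
for u in(271,293,314,335):
    w=im["image"][156:180,u-11:u+12].astype(int)
    d=(w.sum(2)<300).astype(np.uint8)
    ys,xs=np.where(d); uv=[(xs.min()+xs.max())/2+u-11,(ys.min()+ys.max())/2+156]
    k=C[int(uv[1])-3:int(uv[1])+4,int(uv[0])-3:int(uv[0])+4,2]
    print(uv,xs.min(),xs.max(),ys.min(),ys.max(),onz(im,[uv],0.07)*1000,np.median(k)*1000)
for n,(u,v) in dict(eye=(355,147),jar=(328,203),slide=(251,211),charger=(293,142)).items(): print(n,np.round(C[v,u],3))
cv2.imwrite("pics/crop.png",cv2.resize(im["image"][115:225,225:385,::-1],None,fx=5,fy=5,interpolation=cv2.INTER_CUBIC))
E
```

```text
depth rect ((587.7434692382812, -86.42630004882812), (136.7355499267578, 309.74041748046875), 0.4475565254688263)
col rect ((588.405517578125, -87.56912231445312), (133.68545532226562, 307.38128662109375), 0.6009308099746704)
[np.float64(271.0), np.float64(167.0)] 5 17 5 17 [[554.10547483  -5.71121651  70.        ]] 74.22885487917475
[np.float64(292.5), np.float64(167.5)] 4 17 5 18 [[553.92034287 -60.04345218  70.        ]] 73.85514805941584
[np.float64(313.5), np.float64(167.5)] 4 17 5 18 [[ 555.00856555 -113.38607516   70.        ]] 68.69824858677087
[np.float64(334.5), np.float64(167.5)] 4 17 5 18 [[ 556.12708412 -167.10876635   70.        ]] 73.66048795318925
eye [ 0.605 -0.213  0.1  ]
jar [ 0.466 -0.15   0.073]
slide [0.444 0.042 0.031]
charger [ 0.616 -0.059  0.087]
```

View pics/crop.png

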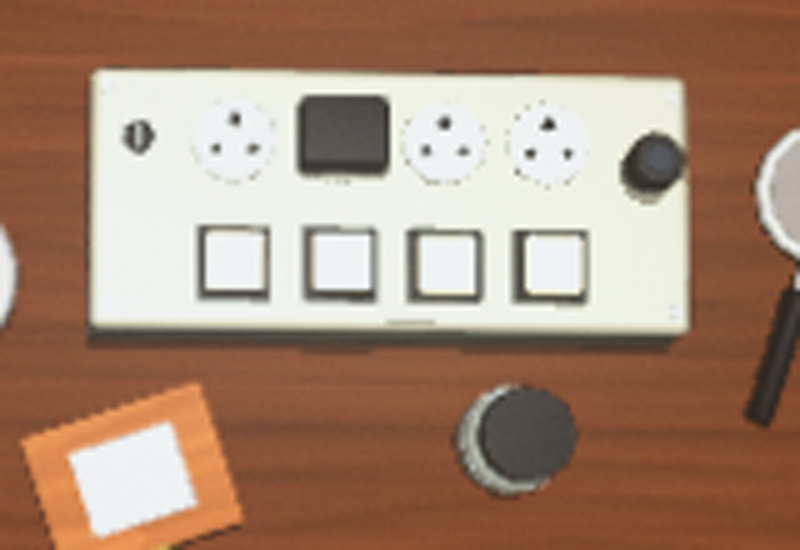

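Range data shows key 3's cap 5 mm low. The taps still have to come first. I'll turn square to the box and shut the gripper.

Request:
send_rows --deltas '[[[0, 0, 0, 0, 0, 0.16, -1], [0, 0, 0, 0, 0, 0.16, -1], [0, 0, 0, 0, 0, 0, -1], [0, 0, 0, 0, 0, 0, -1]]]'

```text
time_s: 0.6
position: [0.1776, -0.5205, 0.2562]
tool_rot: [[1.0, 0.012, -0.0], [0.012, -1.0, 0.0], [-0.0, -0.0, -1.0]]
ft_force: [-0.6, 0.2, -0.4]
grip_width: 0.0122
gripper_force: 0.0
```

Request:
send_rows --deltas '[[[0.0318, -0.0425, 0.002, 0, 0, 0, -1], [0.0318, -0.0425, 0.002, 0, 0, 0, -1], [0.0318, -0.0425, 0.002, 0, 0, 0, -1], [0.0318, -0.0425, 0.002, 0, 0, 0, -1], [0.0318, -0.0425, 0.002, 0, 0, 0, -1], [0.0318, -0.0425, 0.002, 0, 0, 0, -1], [0.0318, -0.0425, 0.002, 0, 0, 0, -1], [0.0318, -0.0425, 0.002, 0, 0, 0, -1], [0.0318, -0.0425, 0.002, 0, 0, 0, -1], [0.0318, -0.0425, 0.002, 0, 0, 0, -1], [0.0318, -0.0425, 0.002, 0, 0, 0, -1], [0.0318, -0.0425, 0.002, 0, 0, 0, -1]]]'

```text
time_s: 2.1
position: [0.5556, -0.0056, 0.2323]
tool_rot: [[1.0, 0.011, 0.0], [0.011, -1.0, -0.0], [0.0, 0.0, -1.0]]
ft_force: [0.4, 0.3, 0.6]
grip_width: -0.0002
gripper_force: 0.0
```

Request:
send_rows --deltas '[[[0, 0, 0.03, 0, 0, 0, -1], [0, 0, 0.03, 0, 0, 0, -1], [0, 0, 0.03, 0, 0, 0, -1], [0, 0, 0.02, 0, 0, 0, -1], [0, 0, 0, 0, 0, 0, -1], [0, 0, 0, 0, 0, 0, -1], [0, 0, 0, 0, 0, 0, -1]]]'

```text
time_s: 2.98
position: [0.5551, -0.0072, 0.1233]
tool_rot: [[1.0, 0.009, 0.002], [0.009, -1.0, -0.0], [0.002, 0.0, -1.0]]
ft_force: [-0.0, -0.6, -0.6]
grip_width: 0.0002
gripper_force: 0.0
```

```bash
python3 - <<'E'
from h import *
im=optics.get_image("scene"); cv2.imwrite("pics/s1.png",cv2.resize(im["image"][150:310,130:330,::-1],None,fx=4,fy=4))
s=telemetry.observe(); print(s["time_s"],s["position"],s["ft_force"],s["grip_width"])
E
```

```text
3.025 [ 0.55501155 -0.00722409  0.12318513] [ 1.14178267 -0.76243927  0.16586221] -0.00025576351657348104
```

View pics/s1.png

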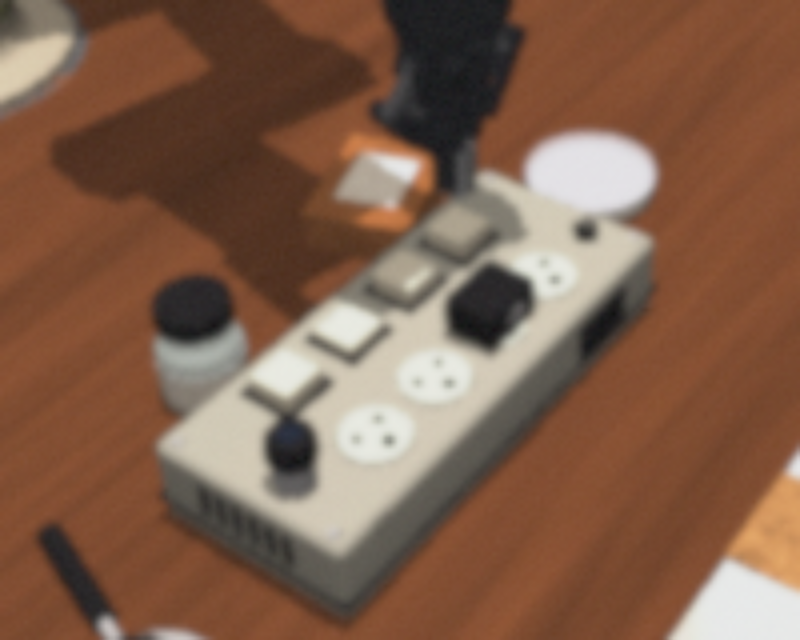

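The finger is above key 1 (crop (455,185)) and clear of everything. I'll descend slowly while watching the force.

Request:
send_rows --deltas '[[[-0.001, -0.001, 0.01, 0, 0, 0, -1], [0, 0, 0.01, 0, 0, 0, -1], [0, 0, 0, 0, 0, 0, -1], [0, 0, 0, 0, 0, 0, -1]]]'

```text
time_s: 3.52
position: [0.5538, -0.0062, 0.1023]
tool_rot: [[1.0, 0.009, -0.0], [0.009, -1.0, 0.0], [-0.0, -0.0, -1.0]]
ft_force: [0.7, -0.1, 0.4]
grip_width: -0.0001
gripper_force: 0.0
```

Request:
send_rows --deltas '[[[0, 0, 0.002, 0, 0, 0, -1], [0, 0, 0, 0, 0, 0, -1], [0, 0, 0, 0, 0, 0, -1]]]'

```text
time_s: 3.9
position: [0.5537, -0.0062, 0.1004]
tool_rot: [[1.0, 0.009, 0.0], [0.009, -1.0, -0.0], [0.0, 0.0, -1.0]]
ft_force: [0.4, -0.7, -0.4]
grip_width: -0.0001
gripper_force: 0.0
```

Request:
send_rows --deltas '[[[0, 0, 0.001, 0, 0, 0, -1], [0, 0, 0, 0, 0, 0, -1], [0, 0, 0, 0, 0, 0, -1]]]'

```text
time_s: 4.28
position: [0.5537, -0.0062, 0.0993]
tool_rot: [[1.0, 0.009, 0.0], [0.009, -1.0, -0.0], [0.0, 0.0, -1.0]]
ft_force: [0.2, -0.0, 1.0]
grip_width: -0.0001
gripper_force: 0.0
```

Request:
send_rows --deltas '[[[0, 0, 0.001, 0, 0, 0, -1], [0, 0, 0, 0, 0, 0, -1], [0, 0, 0, 0, 0, 0, -1]]]'

```text
time_s: 4.65
position: [0.5538, -0.0062, 0.0985]
tool_rot: [[1.0, 0.009, 0.0], [0.009, -1.0, -0.0], [0.0, 0.0, -1.0]]
ft_force: [-1.1, -0.4, 2.7]
grip_width: 0.0
gripper_force: 1.2
```

Request:
send_rows --deltas '[[[0, 0, 0.0005, 0, 0, 0, -1], [0, 0, 0, 0, 0, 0, -1], [0, 0, 0, 0, 0, 0, -1]]]'

```text
time_s: 5.03
position: [0.5537, -0.0062, 0.0978]
tool_rot: [[1.0, 0.009, 0.0], [0.009, -1.0, -0.0], [0.0, 0.0, -1.0]]
ft_force: [-0.4, 0.4, 2.7]
grip_width: 0.0002
gripper_force: 1.3
```

Request:
send_rows --deltas '[[[0, 0, -0.015, 0, 0, 0, -1], [0, 0.027, -0.005, 0, 0, 0, -1], [0, 0.027, 0, 0, 0, 0, -1], [0, 0, 0.01, 0, 0, 0, -1], [0, 0, 0.007, 0, 0, 0, -1], [0, 0, 0, 0, 0, 0, -1], [0, 0, 0, 0, 0, 0, -1], [0, 0, 0, 0, 0, 0, -1]]]'

```text
time_s: 6.02
position: [0.5543, -0.0599, 0.1011]
tool_rot: [[1.0, 0.009, 0.0], [0.009, -1.0, -0.0], [0.0, 0.0, -1.0]]
ft_force: [-0.0, -0.2, 0.3]
grip_width: -0.0001
gripper_force: 0.0
```

Request:
send_rows --deltas '[[[0, 0, 0.002, 0, 0, 0, -1], [0, 0, 0, 0, 0, 0, -1], [0, 0, 0, 0, 0, 0, -1]]]'

```text
time_s: 6.4
position: [0.5543, -0.0601, 0.099]
tool_rot: [[1.0, 0.009, 0.001], [0.009, -1.0, 0.0], [0.001, -0.0, -1.0]]
ft_force: [1.1, 1.0, 1.9]
grip_width: 0.0001
gripper_force: 1.1
```

Request:
send_rows --deltas '[[[0, 0, 0.001, 0, 0, 0, -1], [0, 0, 0, 0, 0, 0, -1], [0, 0, 0, 0, 0, 0, -1]]]'

```text
time_s: 6.78
position: [0.5543, -0.0601, 0.0979]
tool_rot: [[1.0, 0.009, 0.0], [0.009, -1.0, 0.0], [0.0, -0.0, -1.0]]
ft_force: [1.3, 2.0, 2.7]
grip_width: -0.0001
gripper_force: 1.3
```

Keys 1 and 2 are up: both meet the finger at cap height, at about 2.6 N, and give. Next is key 3.

Request:
send_rows --deltas '[[[0, 0, -0.015, 0, 0, 0, -1], [0, 0.027, -0.005, 0, 0, 0, -1], [0, 0.027, 0, 0, 0, 0, -1], [0, 0, 0.01, 0, 0, 0, -1], [0, 0, 0.008, 0, 0, 0, -1], [0, 0, 0, 0, 0, 0, -1], [0, 0, 0, 0, 0, 0, -1], [0, 0, 0, 0, 0, 0, -1]]]'

```text
time_s: 7.78
position: [0.5548, -0.1139, 0.1001]
tool_rot: [[1.0, 0.009, 0.0], [0.009, -1.0, -0.0], [0.0, 0.0, -1.0]]
ft_force: [0.3, -0.3, -0.3]
grip_width: -0.0003
gripper_force: 0.0
```

Request:
send_rows --deltas '[[[0, 0, 0.002, 0, 0, 0, -1], [0, 0, 0, 0, 0, 0, -1], [0, 0, 0, 0, 0, 0, -1]]]'

```text
time_s: 8.15
position: [0.5547, -0.1142, 0.0978]
tool_rot: [[1.0, 0.009, 0.0], [0.009, -1.0, 0.0], [0.0, -0.0, -1.0]]
ft_force: [-0.1, 0.7, -0.1]
grip_width: -0.0002
gripper_force: 0.0
```

Request:
send_rows --deltas '[[[0, 0, 0.002, 0, 0, 0, -1], [0, 0, 0, 0, 0, 0, -1], [0, 0, 0, 0, 0, 0, -1]]]'

```text
time_s: 8.52
position: [0.5546, -0.1142, 0.0958]
tool_rot: [[1.0, 0.009, -0.0], [0.009, -1.0, 0.0], [-0.0, -0.0, -1.0]]
ft_force: [-0.1, -0.0, -0.3]
grip_width: -0.0001
gripper_force: 0.0
```

Request:
send_rows --deltas '[[[0, 0, 0.001, 0, 0, 0, -1], [0, 0, 0, 0, 0, 0, -1], [0, 0, 0, 0, 0, 0, -1]]]'

```text
time_s: 8.9
position: [0.5546, -0.1142, 0.0948]
tool_rot: [[1.0, 0.009, 0.0], [0.009, -1.0, -0.0], [0.0, 0.0, -1.0]]
ft_force: [0.2, -0.2, 0.3]
grip_width: -0.0
gripper_force: 0.0
```

Request:
send_rows --deltas '[[[0, 0, 0.0007, 0, 0, 0, -1], [0, 0, 0, 0, 0, 0, -1], [0, 0, 0, 0, 0, 0, -1]]]'

```text
time_s: 9.28
position: [0.5547, -0.1142, 0.0941]
tool_rot: [[1.0, 0.009, 0.0], [0.009, -1.0, -0.0], [0.0, 0.0, -1.0]]
ft_force: [-0.8, -0.3, -0.3]
grip_width: -0.0002
gripper_force: 0.0
```

Request:
send_rows --deltas '[[[0, 0, 0.0004, 0, 0, 0, -1], [0, 0, 0, 0, 0, 0, -1], [0, 0, 0, 0, 0, 0, -1]]]'

```text
time_s: 9.65
position: [0.5547, -0.1142, 0.0938]
tool_rot: [[1.0, 0.009, 0.0], [0.009, -1.0, -0.0], [0.0, 0.0, -1.0]]
ft_force: [-1.0, 0.7, 1.7]
grip_width: -0.0001
gripper_force: 0.8
```

Touch at 0.0938, 5 mm lower than the others, so key 3 is latched. On to key 4.

Request:
send_rows --deltas '[[[0, 0, 0.0002, 0, 0, 0, -1], [0, 0, 0, 0, 0, 0, -1], [0, 0, 0, 0, 0, 0, -1]]]'

```text
time_s: 10.02
position: [0.5547, -0.1142, 0.0936]
tool_rot: [[1.0, 0.009, 0.0], [0.009, -1.0, -0.0], [0.0, 0.0, -1.0]]
ft_force: [-0.3, 0.1, 1.7]
grip_width: 0.0002
gripper_force: 1.4
```

Request:
send_rows --deltas '[[[0, 0, -0.015, 0, 0, 0, -1], [0, 0.027, -0.009, 0, 0, 0, -1], [0, 0.027, 0, 0, 0, 0, -1], [0, 0, 0.01, 0, 0, 0, -1], [0, 0, 0.007, 0, 0, 0, -1], [0, 0, 0, 0, 0, 0, -1], [0, 0, 0, 0, 0, 0, -1], [0, 0, 0, 0, 0, 0, -1]]]'

```text
time_s: 11.02
position: [0.5552, -0.1679, 0.1008]
tool_rot: [[1.0, 0.009, 0.0], [0.009, -1.0, -0.0], [0.0, 0.0, -1.0]]
ft_force: [-0.2, -0.4, -0.0]
grip_width: 0.0002
gripper_force: 0.0
```

Request:
send_rows --deltas '[[[0, 0, 0.0015, 0, 0, 0, -1], [0, 0, 0, 0, 0, 0, -1], [0, 0, 0, 0, 0, 0, -1]]]'

```text
time_s: 11.4
position: [0.5552, -0.1681, 0.0991]
tool_rot: [[1.0, 0.009, 0.0], [0.009, -1.0, 0.0], [0.0, -0.0, -1.0]]
ft_force: [1.1, 0.4, 1.8]
grip_width: 0.0001
gripper_force: 0.5
```

Request:
send_rows --deltas '[[[0, 0, 0.001, 0, 0, 0, -1], [0, 0, 0, 0, 0, 0, -1], [0, 0, 0, 0, 0, 0, -1]]]'

```text
time_s: 11.78
position: [0.5552, -0.1682, 0.0981]
tool_rot: [[1.0, 0.009, 0.0], [0.009, -1.0, 0.0], [0.0, -0.0, -1.0]]
ft_force: [-0.1, 1.2, 2.1]
grip_width: -0.0
gripper_force: 1.3
```

Key 4 is up. Going back to key 3 to press it through.

Request:
send_rows --deltas '[[[0, 0, -0.015, 0, 0, 0, -1], [0, -0.027, -0.005, 0, 0, 0, -1], [0, -0.027, 0, 0, 0, 0, -1], [0, 0, 0.012, 0, 0, 0, -1], [0, 0, 0.01, 0, 0, 0, -1], [0, 0, 0, 0, 0, 0, -1], [0, 0, 0, 0, 0, 0, -1]]]'

```text
time_s: 12.65
position: [0.5547, -0.1148, 0.096]
tool_rot: [[1.0, 0.008, -0.0], [0.008, -1.0, -0.0], [-0.0, 0.0, -1.0]]
ft_force: [0.8, -0.0, -0.1]
grip_width: -0.0001
gripper_force: 0.0
```

Request:
send_rows --deltas '[[[0, 0, 0.002, 0, 0, 0, -1], [0, 0, 0.002, 0, 0, 0, -1], [0, 0, 0.002, 0, 0, 0, -1], [0, 0, 0, 0, 0, 0, -1], [0, 0, 0, 0, 0, 0, -1]]]'

```text
time_s: 13.28
position: [0.5548, -0.1145, 0.0906]
tool_rot: [[1.0, 0.009, 0.001], [0.009, -1.0, -0.001], [0.001, 0.001, -1.0]]
ft_force: [-1.8, -1.7, 5.6]
grip_width: -0.0
gripper_force: 2.8
```

Request:
send_rows --deltas '[[[0, 0, 0.0007, 0, 0, 0, -1], [0, 0, 0, 0, 0, 0, -1], [0, 0, 0, 0, 0, 0, -1]]]'

```text
time_s: 13.65
position: [0.5548, -0.1145, 0.0899]
tool_rot: [[1.0, 0.009, 0.001], [0.009, -1.0, -0.001], [0.001, 0.001, -1.0]]
ft_force: [-1.6, -1.4, 6.3]
grip_width: -0.0
gripper_force: 2.9
```

Request:
send_rows --deltas '[[[0, 0, 0.0007, 0, 0, 0, -1], [0, 0, 0, 0, 0, 0, -1], [0, 0, 0, 0, 0, 0, -1]]]'

```text
time_s: 14.02
position: [0.5548, -0.1145, 0.0892]
tool_rot: [[1.0, 0.009, 0.001], [0.009, -1.0, -0.001], [0.001, 0.001, -1.0]]
ft_force: [-2.2, -0.6, 6.8]
grip_width: -0.0
gripper_force: 3.1
```

Request:
send_rows --deltas '[[[0, 0, 0.0005, 0, 0, 0, -1], [0, 0, 0, 0, 0, 0, -1], [0, 0, 0, 0, 0, 0, -1]]]'

```text
time_s: 14.4
position: [0.5548, -0.1145, 0.089]
tool_rot: [[1.0, 0.009, 0.001], [0.009, -1.0, -0.001], [0.001, 0.001, -1.0]]
ft_force: [-1.9, -0.5, 9.8]
grip_width: -0.0
gripper_force: 4.4
```

At the stop (9.8 N). I'll let go and move clear for a check.

Request:
send_rows --deltas '[[[0, 0, -0.004, 0, 0, 0, -1], [0, 0, -0.01, 0, 0, 0, -1], [0, 0, -0.04, 0, 0, 0, -1], [0, 0, -0.05, 0, 0, 0, -1], [-0.05, 0, -0.03, 0, 0, 0, -1], [-0.05, 0, 0, 0, 0, 0, -1], [-0.05, 0, 0, 0, 0, 0, -1], [0, 0.06, 0, 0, 0, 0, -1], [0, 0.06, 0, 0, 0, 0, -1], [0, 0.06, 0, 0, 0, 0, -1], [0, 0.06, 0, 0, 0, 0, -1], [0, 0, 0, 0, 0, 0, -1]]]'

```text
time_s: 15.9
position: [0.4062, -0.3587, 0.2214]
tool_rot: [[1.0, 0.005, -0.0], [0.005, -1.0, 0.0], [-0.0, -0.0, -1.0]]
ft_force: [-0.4, -0.0, -0.0]
grip_width: 0.0002
gripper_force: 0.0
```

```bash
python3 - <<'E'
from h import *
im=optics.get_image("top"); C=cloud(im)
for u in(271,292,313,334): print(u,np.round(np.median(C[164:171,u-3:u+4,2])*1000,1))
cv2.imwrite("pics/end.png",cv2.resize(im["image"][115:225,225:385,::-1],None,fx=5,fy=5))
s=telemetry.observe(); print(s["time_s"],s["position"],s["ft_force"])
E
```

```text
271 73.5
292 73.9
313 73.3
334 73.3
15.95 [ 0.40631312 -0.35655073  0.22159791] [0.33330271 0.02856336 0.0061974 ]
```

View pics/end.png

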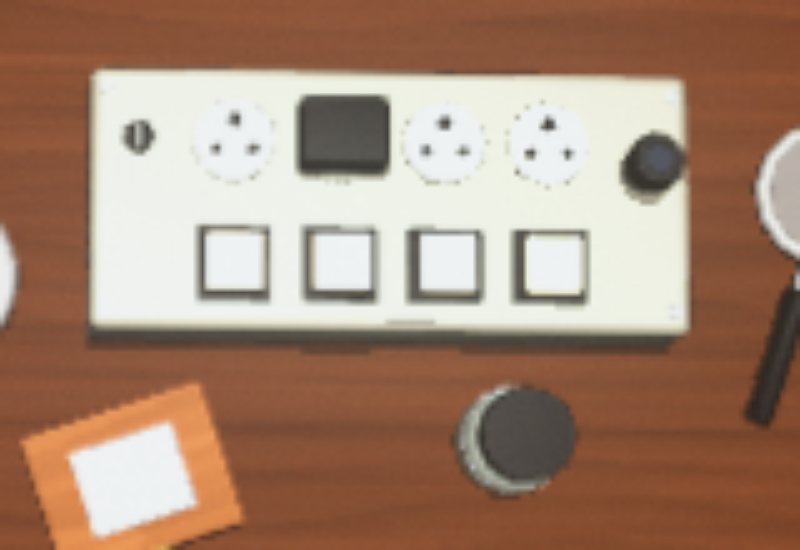

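All four caps (crop y≈262, x≈235, 341, 447 and 555) now stand at about 73.5 mm, and nothing else in the picture has moved.

```bash
python3 -c "
from rig import env
print(env.close_job())"
```

```text
the job is handed in; nothing more can be done
None
```

I tapped the four keys left to right at under 3 N; the third was the latched one, and after I pressed it to its stop it let go, all four keys stand up, and the job is handed in.

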